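Shut and lock the week's pill organiser

ROBOT

A 7-joint arm with a two-finger parallel gripper is mounted at the origin on a cart in front of the work surface, level with it; the furniture and walls round the work are solid. World frame = base frame: x ahead of the robot, y to its left, z up, the work surface at z = 0. Lengths are in m, angles in rad, forces in N, time in s.
With the tool pointing down it reaches from about 0.4 to 0.85 m from the base axis. Payload 4.5 kg.
Tool frame: the origin (TCP) lies midway between the tips of the shut fingers; the grasp point (between the pads) lies 19 mm behind it; z points along the fingers, y is the line along which they close (so a half turn about z gives the same grasp; the last joint's range is limited). The gripper opens to 88 mm and grips with 3 to 60 N. Pads are 18 mm wide; open, the fingers measure 123 mm over their backs; the gripper's body (75 mm by 187 mm) begins 45 mm behind the grasp point.
Start: joints at [-1.273, 0.689, -0.195, 1.565, 0.157, 0.902, -0.215], TCP at [0.163, 0.603, 0.214] pointing down, gripper open.
Joint ranges: [-3.01, 3.01], [-0.46, 2.08], [-1.47, 1.51], [0.13, 2.56], [-1, 4.14], [0.04, 2.09], [-2.66, 2.66]. Speed limits (rad/s): [2.57, 2.57, 3.14, 3.14, 3.14, 3.14, 3.14].

INTERFACE

Orientations are given as a unit quaternion [x, y, z, w].
In Python, from plant import r gives the robot as it stands.
- The arm moves only by the tool carry_out, never from a script. Its argument "plan" is a list of rows, each an object with "rot": the turn, a rotation vector about the tool's x, y, z in rad, a list of three; "xyz": the shift along the tool's x, y, z in m, a list of three; "grip": the closure in counts, from 0 (fully open) to 255 (shut). In form: [{"rot": [wx, wy, wz], "xyz": [dx, dy, dz], "grip": grip}, ...]. A call has 1 to 8 rows; each row is the pose to reach, as a shift and turn from the pose commanded when the call began, along the tool's axes at that moment; what a row does not reach only later rows make up. A row lasts 1/12 s, in which the tool goes at most 41.7 mm and 7.16 degrees, less where a joint would pass 70% of its speed; a pose out of reach is approached as far as the arm can. A call with a gripper value outside its range is refused whole. The fingers move at their own pace and stop on an object; "squeeze" is the grip in N (left out, the last holds). Time passes only in rows, so rows that repeat a pose let the fingers close. It gives the time, the measured TCP pose, the force, the opening and the grip force at its end, in the units of the state.
- r.get_state(): the state, without advancing time (a new reading comes with each control period).
- r.snapshot(name): name is "side" or "top"; returns the picture (384x512x3 uint8, red, green, blue); there is no depth.
- r.camera_params(name): a dict with "fx", "fy", "cx", "cy" (pixels), "position" and "attitude" of the camera in the world. Camera axes: x right, y down, z forward; pixel columns grow to the right and rows downward; lengths in m; the calibration is good to about 2 mm. A picture is of the moment at which its call begins. camera_params takes no time and is no camera call.
- r.finish_job(): hands the job in; it is judged then, once.
The state is a dict: "clock": time; "q": joint angles; "qd": joint speeds; "joint_torque": joint torques, N m; "tool_pos": TCP position; "eef_rot": TCP orientation; "contact_force": force on the tool from outside, world axes, zero at the start; "moment": the same for the moment, N m; "opening": opening from 0.0 (shut) to 1.0 (fully open); "finger_force": force on a finger pad.
Only numpy, scipy, OpenCV 4.12 (cv2) and the standard library are available. Lean on these libraries where they do the work, as an engineer would, in place of code of your own. Each camera call takes 0.05 s, during which the arm holds its last target. There are 200 camera calls.

TASK

The weekly pill organiser has been filled and its seven lids stand open. Run your fingertips lightly along the row of lids, from the end where the hinge sides come first, so that each lid folds down ahead of the fingers and they shut flat one after another; only when all seven are down, push the thumb tab of the locking bar along its ledge, in the same direction, until the bar is fully home. Lift nothing, do not press hard or shove the organiser along the worktop, and leave the things round it alone.

Things in the scene. Friction and masses are not known exactly. Their poses are not given: they have to be found in the camera images.
- organiser: grey plastic pill organiser, 258 x 61 mm, loose on rubber feet, about 0.55 kg: seven 36 mm compartments in a row, with white flip lids. Origin: on its underside, under the middle of the row; x runs along the row from lid 1 (robot's right) to lid 7 (left), z up. Body y: lids from -24 to +24 mm (small ears to +28), then on the +y side, nearer the robot, a ledge with the locking bar to +37
- lid_1 (a joint): first lid, rad: 0 shut, 1.57 straight up; starts between 1.0 and 1.65. Each lid is a flat plate 33 mm long (along the row), 48 mm wide, hinged across the row on its edge nearer the lid 1 end (body -x), so it folds down towards body +x. It stays at any angle (friction, about 0.2 N at the free edge); open, it reaches 67 mm above the worktop
- lid_2 (a joint): second lid, like lid 1 (as are all); its hinge lies 36 mm further along body +x. A shut lid slopes up a little: its top is 33 mm above the worktop at the hinge and 37 mm at the free edge, 4 mm higher than the next lid at its hinge. It can be pressed 1 mm further down there before it meets its rigid stop
- lid_3 (a joint): third lid
- lid_4 (a joint): fourth lid, in the middle
- lid_5 (a joint): fifth lid
- lid_6 (a joint): sixth lid
- lid_7 (a joint): seventh and last lid, at the body +x end
- lock_bar (a joint): white locking bar on the ledge, m: 0 unlocked, 0.018 fully home against its stop: its seven hooks then lie over the ears of the lids, and they pass only if the lids are down. It slides towards body +x with about 1 N and stays where it is left; starts between 0 and 0.004
- lock_tab (a point): middle of the top of the bar's ribbed upright thumb tab, 58 mm above the worktop; the tab is 9 mm long along the row, 8 mm wide, and stands 16 mm above the bar's hooks, which (at 42 mm) are the highest other thing once the lids are shut. It lies at body y = +33 mm and moves with the bar
- row_start (a point): point on the centre line of the row above the hinge of lid 1, 37.5 mm above the worktop: just over the free edges of shut lids
- row_end (a point): point on the same line above the free edge of lid 7, 37.5 mm above the worktop; row_start to row_end is 249 mm along body +x
- tumbler: clear tumbler, 81 mm across, 91 mm tall, standing beyond the organiser; origin under its centre
- dropper: small brown dropper bottle, 33 mm across, 102 mm tall, to the right of the organiser; origin under its centre
- jar_honey: honey jar, 68 mm across, 112 mm tall, further right; origin under its centre

How it is judged:
On the way, in this order (a step that is already met when the one before it is completed fails the run):
1. the first lid is shut while the middle and last ones still stand open (value of joint lid_1 below 0.1 rad and value of joint each of lid_4, lid_7 above 0.4 rad), for 0.1 s.
2. lids 1 to 4 are shut, the last one still stands open (value of joint each of lid_1, lid_2, lid_3, lid_4 below 0.1 rad and value of joint lid_7 above 0.4 rad), for 0.1 s.
3. all seven lids are shut (value of joint each of lid_1, lid_2, lid_3, lid_4, lid_5, lid_6, lid_7 below 0.1 rad), for 0.2 s.
4. the locking bar is home (value of joint lock_bar above 0.0155 m), for 0.2 s.
At the end, for the whole second after the job is handed in: All seven lids are within 0.1 rad (about 3.5 mm at the free edge) of shut, the locking bar is at most 2.5 mm from fully home, and the organiser stands flat and at rest within 30 mm of where it stood; the tumbler, the dropper bottle and the honey jar are where they were, within 30 mm (all of step 3 and value of joint lock_bar above 0.0155 m and distance of each of organiser, tumbler, dropper, jar_honey from where it was at the start of the episode below 0.03 m and angle between organiser's own z axis and vertical below 0.05 rad and linear speed of organiser below 0.01 m/s); the robot touches nothing.
It fails at once if the bar is pushed across while a lid is still up (value of joint lock_bar above 0.01 m and value of joint any of lid_1, lid_2, lid_3, lid_4, lid_5, lid_6, lid_7 above 0.2 rad).
It fails at once if the organiser is shoved more than 30 mm (distance of organiser from where it was at the start of the episode above 0.03 m).
It fails at once if the organiser is lifted or tipped (height (world z) of organiser above 0.01 m or angle between organiser's own z axis and vertical above 0.12 rad).
It fails at once if the organiser is pressed hard (over 30 N) (contact force between the fingers and organiser above 30 N).
It fails at once if the tumbler, dropper bottle or honey jar is shifted or knocked over (distance of any of tumbler, dropper, jar_honey from where it was at the start of the episode above 0.03 m).
It also fails if it takes over 56 s, if anything falls off the work surface, if the arm or the gripper's body presses on something with over 40 N, if the wrist force passes 120 N, or if a joint passes its speed limit or range.

## Working session

There is one attempt and no reset: what is moved stays moved. The work goes in short steps, Python scripts to look and compute and a tool call to move; the robot and the scene stay as the last step left them, time stands still between calls to the robot, and variables do not carry over. Pictures are saved under pics/ and viewed, at most 10 in all, crops included, and the job is handed in when it is done.

Besides the shell and the picture viewer there is one more tool, called after "Call:" as a command line: name --argument value ..., lists and objects as JSON in quotes. carry_out: Moves the arm, as the interface text tells. Its arguments: {"type":"object","properties":{"plan":{"type":"array"},"squeeze":{"type":"number"}},"required":["plan"]}

```bash
mkdir -p pics
python3 - <<'E'
from plant import r
import cv2,numpy as np
for n in("side","top"):
    cv2.imwrite(f"pics/{n}0.png",r.snapshot(n)[...,::-1]); print(n,r.camera_params(n))
print(r.get_state())
a=cv2.imread("pics/side0.png");b=cv2.imread("pics/top0.png")
E
```

```text
side {'fx': 355.79794770337486, 'fy': 355.79794770337486, 'cx': 263.6456094594441, 'cy': 189.8247521309683, 'position': array([0.1809588 , 0.43867146, 0.41902058]), 'attitude': array([-0.21404556,  0.81928213, -0.51523661,  0.13225931])}
top {'fx': 443.353088087572, 'fy': 443.353088087572, 'cx': 253.47451170490856, 'cy': 194.73645554225476, 'position': array([ 0.49288089, -0.2338337 ,  1.17012751]), 'attitude': array([-0.69783207,  0.71529342, -0.02995789,  0.02209646])}
{'clock': 0.1, 'q': array([-1.27321477,  0.68989989, -0.19452433,  1.56620426,  0.15731961,
        0.90248287, -0.21510008]), 'qd': array([ 1.53510947e-03, -7.75277749e-04,  1.29091321e-04, -1.96708407e-03,
       -1.82124812e-03, -7.33164994e-04, -9.28574329e-05]), 'joint_torque': array([-3.69987683e-03, -5.28502357e+01, -1.27116513e+00, -1.53839761e+01,
       -5.24127809e-02,  1.97875997e-03,  3.04636717e-05]), 'tool_pos': array([0.1628516 , 0.60280533, 0.21280004]), 'eef_rot': array([ 1.31465430e-01,  9.91320432e-01, -7.99653780e-04, -4.27029964e-05]), 'contact_force': array([0.23013068, 0.13437157, 1.28227933]), 'moment': array([0.01136838, 0.01328254, 0.02520534]), 'finger_force': 0.0, 'opening': 1.0012442641807164}
```

View pics/side0.png

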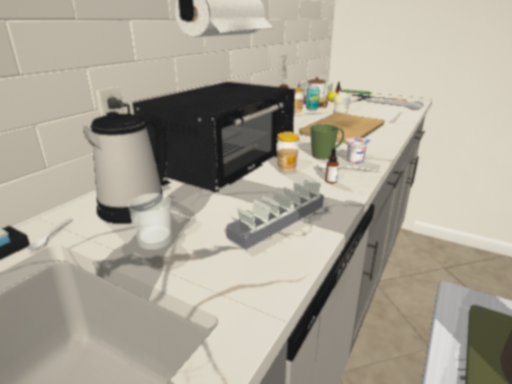

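View pics/top0.png

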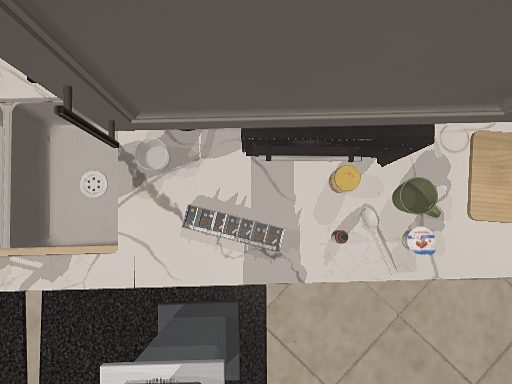

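The organiser is at about (233,228) in the top view, with its left end near (186,216) and right end near (283,240). The tumbler is at (152,155), the dropper at (340,237) and the honey jar at (345,180). I'll enlarge it in both views.

```bash
cat > h.py <<'E'
import numpy as np,cv2
from plant import r
from scipy.spatial.transform import Rotation as R
def ray(n,u,v):
    c=r.camera_params(n); d=R.from_quat(c["attitude"]).apply([(u-c["cx"])/c["fx"],(v-c["cy"])/c["fy"],1]); return np.array(c["position"]),d
def cast(n,u,v,z):
    p,d=ray(n,u,v); return p+d*(z-p[2])/d[2]
def proj(n,P):
    c=r.camera_params(n); q=R.from_quat(c["attitude"]).inv().apply(np.asarray(P)-c["position"]); return np.array([c["cx"]+c["fx"]*q[0]/q[2],c["cy"]+c["fy"]*q[1]/q[2]])
E
python3 - <<'E'
from h import *
a=cv2.imread("pics/top0.png")[195:260,170:300];b=cv2.imread("pics/side0.png")[170:255,215:340]
A=cv2.resize(a,None,fx=6,fy=6,interpolation=cv2.INTER_CUBIC);B=cv2.resize(b,None,fx=6,fy=6,interpolation=cv2.INTER_CUBIC)
cv2.imwrite("pics/topc.png",A);cv2.imwrite("pics/sidec.png",B)
for u,v,z in((186,216,.03),(283,240,.03),(233,228,.03),(152,155,.0),(340,237,.05),(345,180,.06)):print(u,v,cast("top",u,v,z))
E
```

```text
186 216 [ 0.52634994 -0.07312719  0.03      ]
283 240 [ 0.4587768  -0.32025928  0.03      ]
233 228 [ 0.49263023 -0.19295918  0.03      ]
152 155 [0.69146956 0.01905975 0.        ]
340 237 [ 0.46324987 -0.46271218  0.05      ]
345 180 [ 0.60625866 -0.47895658  0.06      ]
```

View pics/topc.png

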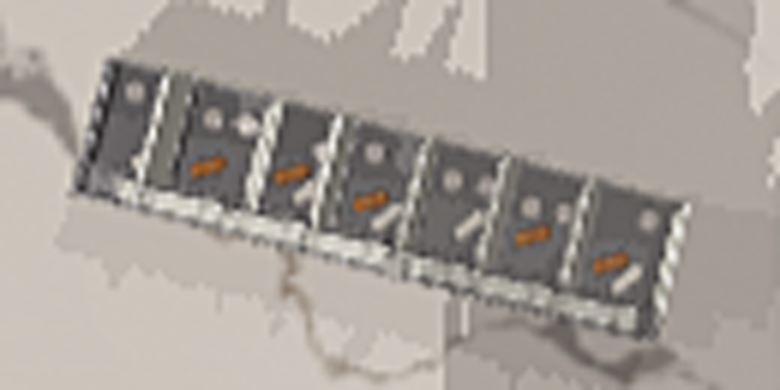

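View pics/sidec.png

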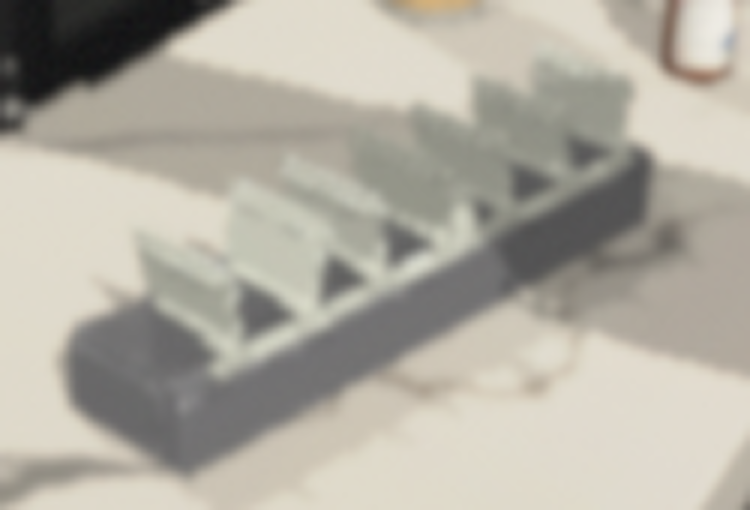

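The top crop shows the body rim corners at about (107,60), (75,195), (658,338) and (690,205), in crop pixels at 6x. The lids stand open with their hinges on the right. In the side crop the thumb tab is at about (462,207), in the middle of the bar.

Run:
```python
from h import *
C=[]
for x,y in((107,60),(75,195),(658,338),(690,205)):
    C.append(cast("top",170+x/6-.4,195+y/6-.4,.033)); print(C[-1])
C=np.array(C)
print("len",np.linalg.norm(C[0]-C[3]),np.linalg.norm(C[1]-C[2]),"wid",np.linalg.norm(C[0]-C[1]),np.linalg.norm(C[2]-C[3]))
d=C[0]-C[3]+C[1]-C[2]; d/=np.linalg.norm(d); print("dir",d,"yaw",np.arctan2(d[1],d[0]))
m=C.mean(0); n=np.array([-d[1],d[0],0]); print("mid",m,"n",n)
# tab: side-camera ray on z=.058
t=cast("side",215+462/6-.4,170+205/6-.4,.058); print("tab",t,"body",(t-m)@d,(t-m)@n)
# side check: bottom corners of left end at z=0
for x,y in((185,470),(70,385)):
    print(((q:=cast("side",215+x/6-.4,170+y/6-.4,.003))-m)@d,(q-m)@n)
print("end rim in side",[(proj("side",c)-[215,170])*6 for c in C])
```

```text
[ 0.55537371 -0.07762389  0.033     ]
[ 0.4981837  -0.06321408  0.033     ]
[ 0.4313781  -0.30967736  0.033     ]
[ 0.48736182 -0.32498662  0.033     ]
len 0.25654227906042576 0.25535687747862823 wid 0.058977451947797056 0.058039218281392295
dir [0.26336772 0.96469552 0.        ] yaw 1.3042848141270105
mid [ 0.49307433 -0.19387549  0.033     ] n [-0.96469552  0.26336772  0.        ]
tab [ 0.45823108 -0.18558914  0.058     ] body -0.001182789329052308 0.035795482702164955
0.1283167280661439 0.027038784726050452
0.12159992522682389 -0.04038393874033036
end rim in side [array([ 68.97318074, 328.96961341]), array([188.05361031, 393.71891193]), array([647.28835564, 147.53656072]), array([534.94317267, 104.33966663])]
```

```bash
cat >> h.py <<'E'
d=np.array([.26337,.96470,0]); n=np.array([-.96470,.26337,0]); O=np.array([.4993,-.1956,0])
def body(p): p=np.asarray(p)-O; return np.round([p@d,p@n,p[2]],4)
def where():
    s=r.get_state(); print("t",s["clock"],"body",body(s["tool_pos"]),"tool",np.round(s["tool_pos"],4),"F",np.round(s["contact_force"],2),"op",round(s["opening"],2)); return s
def shift(b):
    s=r.get_state(); return np.round(R.from_quat(s["eef_rot"]).inv().apply(O+b[0]*d+b[1]*n+[0,0,b[2]]-s["tool_pos"]),4)
E
python3 - <<'E'
from h import *
s=where(); T=R.from_quat(s["eef_rot"]).as_matrix(); print(T.round(4))
print(np.round(T.T@(np.array([.42,.28,.21])-s["tool_pos"]),4), shift([-.162,-.002,.15]))
for p in((.463,-.463,0),(.606,-.479,0),(.691,.019,0)):print(body(p))
E
```

```text
t 0.1 body [0.6816 0.5348 0.2128] tool [0.1629 0.6028 0.2128] F [0.23 0.13 1.28] op 1.0
[[-9.654e-01  2.606e-01 -3.000e-04]
 [ 2.606e-01  9.654e-01 -1.600e-03]
 [-1.000e-04 -1.600e-03 -1.000e+00]]
[-0.3324 -0.2446  0.0032] [-0.5345 -0.845   0.0642]
[-0.2675 -0.0354  0.    ]
[-0.2453 -0.1776  0.    ]
[ 0.2575 -0.1284  0.    ]
```

Call:
carry_out --plan '[{"rot": [0,0,0],"xyz": [-0.33,-0.245,0],"grip": 255},{"rot": [0,0,0],"xyz": [-0.33,-0.245,0],"grip": 255},{"rot": [0,0,0],"xyz": [-0.33,-0.245,0],"grip": 255},{"rot": [0,0,0],"xyz": [-0.33,-0.245,0],"grip": 255},{"rot": [0,0,0],"xyz": [-0.33,-0.245,0],"grip": 255},{"rot": [0,0,0],"xyz": [-0.33,-0.245,0],"grip": 255},{"rot": [0,0,0],"xyz": [-0.33,-0.245,0],"grip": 255},{"rot": [0,0,0],"xyz": [-0.33,-0.245,0],"grip": 255}]' --squeeze 10

```text
clock: 0.77
tool_pos: [0.3703, 0.3399, 0.2134]
eef_rot: [0.131, 0.991, -0.0, -0.0]
contact_force: [0.9, -0.0, -0.2]
opening: 0.419
finger_force: 0.0
```

```bash
python3 -c "
from h import *
where();print(shift([-.162,-.002,.15]))"
```

```text
t 0.7667 body [0.4826 0.2655 0.2134] tool [0.3703 0.3399 0.2134] F [ 0.86 -0.   -0.21] op 0.42
[-0.2655 -0.6453  0.0636]
```

Call:
carry_out --plan '[{"rot": [0,0,0],"xyz": [-0.265,-0.645,0],"grip": 255},{"rot": [0,0,0],"xyz": [-0.265,-0.645,0],"grip": 255},{"rot": [0,0,0],"xyz": [-0.265,-0.645,0],"grip": 255},{"rot": [0,0,0],"xyz": [-0.265,-0.645,0],"grip": 255},{"rot": [0,0,0],"xyz": [-0.265,-0.645,0],"grip": 255},{"rot": [0,0,0],"xyz": [-0.265,-0.645,0],"grip": 255},{"rot": [0,0,0],"xyz": [-0.265,-0.645,0],"grip": 255},{"rot": [0,0,0],"xyz": [-0.265,-0.645,0],"grip": 255}]'

```text
clock: 1.43
tool_pos: [0.4111, 0.0091, 0.2135]
eef_rot: [0.131, 0.991, 0.0, -0.0]
contact_force: [0.5, 0.4, 1.0]
opening: 0.004
finger_force: 0.0
```

```bash
python3 -c "
from h import *
where();print(shift([-.162,-.002,.15]))"
```

```text
t 1.4333 body [0.1743 0.139  0.2135] tool [0.4111 0.0091 0.2135] F [0.51 0.44 0.98] op 0.0
[-0.1399 -0.3367  0.0634]
```

Call:
carry_out --plan '[{"rot": [0,0,0],"xyz": [-0.14,-0.337,0.03],"grip": 255},{"rot": [0,0,0],"xyz": [-0.14,-0.337,0.03],"grip": 255},{"rot": [0,0,0],"xyz": [-0.14,-0.337,0.03],"grip": 255},{"rot": [0,0,0],"xyz": [-0.14,-0.337,0.03],"grip": 255},{"rot": [0,0,0],"xyz": [-0.14,-0.337,0.03],"grip": 255},{"rot": [0,0,0],"xyz": [-0.14,-0.337,0.03],"grip": 255},{"rot": [0,0,0],"xyz": [-0.14,-0.337,0.03],"grip": 255},{"rot": [0,0,0],"xyz": [-0.14,-0.337,0.03],"grip": 255}]'

```text
clock: 2.1
tool_pos: [0.4539, -0.3204, 0.1857]
eef_rot: [0.132, 0.991, 0.0, -0.0]
contact_force: [1.4, -0.1, -0.1]
opening: 0.012
finger_force: 0.0
```

Call:
carry_out --plan '[{"rot": [0,0,0],"xyz": [0,0,0.03],"grip": 255},{"rot": [0,0,0],"xyz": [0,0,0.06],"grip": 255},{"rot": [0,0,0],"xyz": [0,0,0.06],"grip": 255},{"rot": [0,0,0],"xyz": [0,0,0.06],"grip": 255}]'

```text
clock: 2.43
tool_pos: [0.4533, -0.3173, 0.1251]
eef_rot: [0.131, 0.991, 0.001, -0.002]
contact_force: [-0.5, 0.4, 0.8]
opening: 0.0
finger_force: 0.0
```

Run:
```python
from h import *
where();print(shift([-.162,-.002,.056]))
a=r.snapshot("top")[195:265,170:370,::-1];b=r.snapshot("side")[130:250,215:365,::-1]
cv2.imwrite("pics/c1.png",np.vstack([cv2.resize(a,(800,280),interpolation=2),cv2.resize(b,(400,320),interpolation=2).repeat(1,0) if 0 else cv2.copyMakeBorder(cv2.resize(b,(400,320),interpolation=2),0,0,0,400,0)]))
```

```text
t 2.4333 body [-0.1296  0.0123  0.1251] tool [ 0.4533 -0.3173  0.1251] F [-0.53  0.44  0.78] op 0.0
[-0.0145 -0.0326  0.069 ]
```

View pics/c1.png

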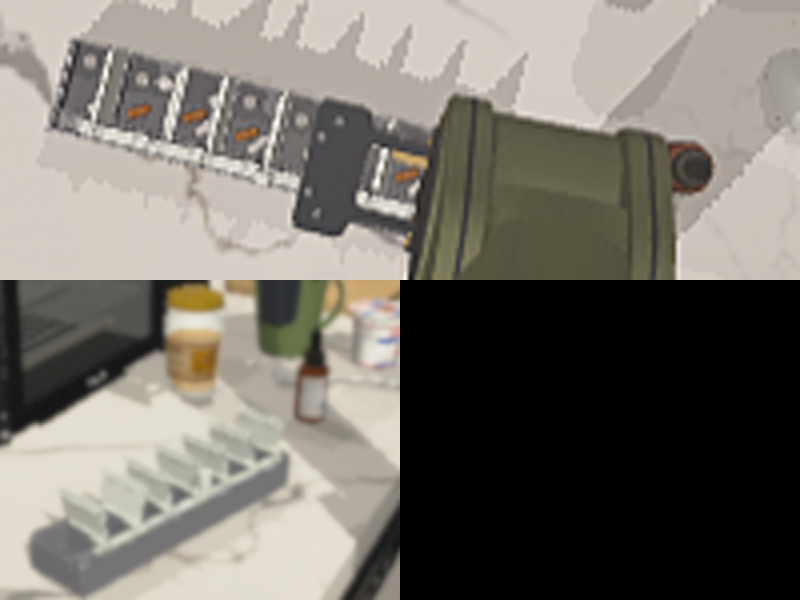

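The gripper is over the row's right end, with its palm corner near (320,165) in the crop. The dropper at (692,167) is clear and all lids are still open. Next I'll back off and go down behind lid 1.

Call:
carry_out --plan '[{"rot": [0,0,0],"xyz": [-0.014,-0.033,0.0],"grip": 255},{"rot": [0,0,0],"xyz": [-0.014,-0.033,0.03],"grip": 255},{"rot": [0,0,0],"xyz": [-0.014,-0.033,0.055],"grip": 255},{"rot": [0,0,0],"xyz": [-0.014,-0.033,0.069],"grip": 255},{"rot": [0,0,0],"xyz": [-0.014,-0.033,0.069],"grip": 255},{"rot": [0,0,0],"xyz": [-0.014,-0.033,0.069],"grip": 255}]'

```text
clock: 3.03
tool_pos: [0.4603, -0.3537, 0.0584]
eef_rot: [0.131, 0.991, -0.0, 0.001]
contact_force: [-0.0, 0.5, 0.1]
opening: 0.006
finger_force: 0.0
```

Run:
```python
from h import *
where();print(shift([-.12,-.002,.039]))
cv2.imwrite("pics/c2.png",cv2.resize(r.snapshot("side")[130:250,215:365,::-1],(750,600),interpolation=2))
```

```text
t 3.0333 body [-0.1627 -0.004   0.0584] tool [ 0.4603 -0.3537  0.0584] F [-0.    0.51  0.07] op 0.01
[0.0019 0.0428 0.0194]
```

View pics/c2.png

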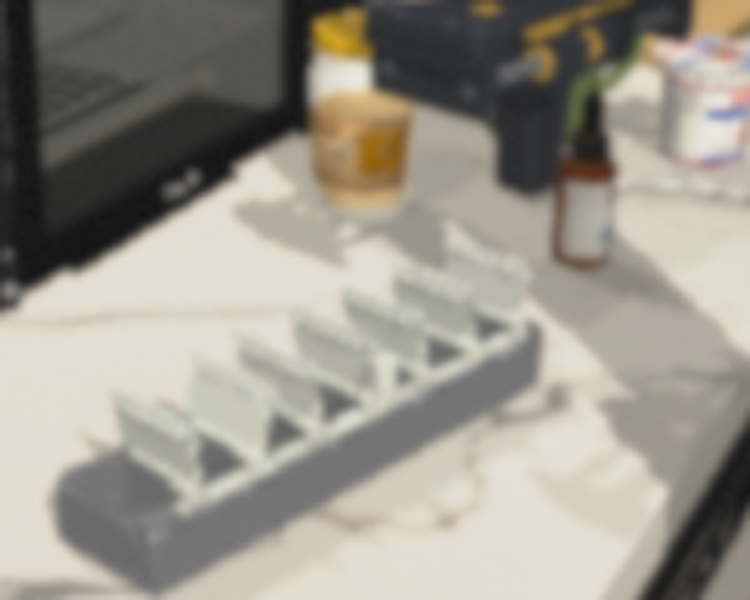

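The fingertips hang at about (525,190) in this crop, behind lid 1 (top edge about (485,255)), and the dropper is clear of the gripper. I'll check the tip's projection before touching.

Run:
```python
from h import *
s=where()
f=lambda P:np.round((proj("side",P)-[215,130])*5,0)
p=s["tool_pos"]
for a in(-.0175,.0175):
  for b in(-.009,.009): print(a,b,f(p+a*d+b*n))
B=lambda x,y,z:O+x*d+y*n+np.array([0,0,z])
print("lid1 top edge (upright)",f(B(-.1245,-.024,.067)),f(B(-.1245,.024,.067)),"hinge",f(B(-.1245,.024,.033)),"body end",f(B(-.129,.037,.03)))
```

```text
t 3.0833 body [-0.163  -0.0045  0.059 ] tool [ 0.4608 -0.3541  0.059 ] F [-0.14 -0.31  0.06] op 0.0
-0.0175 -0.009 [526. 216.]
-0.0175 0.009 [555. 226.]
0.0175 -0.009 [484. 235.]
0.0175 0.009 [513. 245.]
lid1 top edge (upright) [443. 227.] [521. 255.] hinge [516. 318.] body end [543. 329.]
```

Run:
```python
from h import *
im=r.snapshot("side")
c=im[135:190,290:350,::-1].copy()
c=cv2.resize(c,(600,550),interpolation=0)
s=where();p=s["tool_pos"]
for a in(-.0175,.0175):
  for b in(-.009,.009):
    u=(proj("side",p+a*d+b*n)-[290,135]+.5)*10; cv2.circle(c,(int(u[0]),int(u[1])),4,(0,0,255),-1)
cv2.imwrite("pics/c3.png",c)
```

```text
t 3.1333 body [-0.1631 -0.0048  0.0592] tool [ 0.4609 -0.3542  0.0592] F [ 0.34 -0.32  0.91] op 0.01
```

View pics/c3.png

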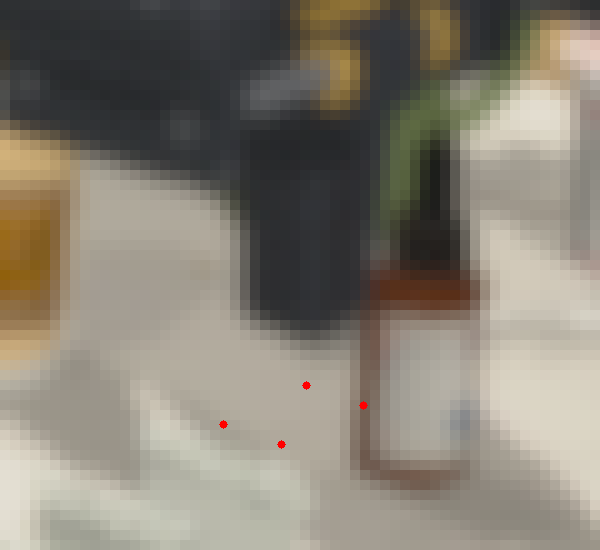

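The dark finger ends at crop y≈335, which is full-image row ≈168. The projected tip corners (red) are about 10 px lower. I'll diff against the first picture to see whether a pale fingertip continues below the dark part.

Run:
```python
from h import *
a=cv2.imread("pics/side0.png")[...,::-1].astype(int);b=r.snapshot("side").astype(int)
D=np.abs(a-b).sum(2)
print("cols 310..332 step 2, rows 160..186")
for v in range(160,187,1):print(v,D[v,308:334:2],b[v,318])
```

```text
cols 310..332 step 2, rows 160..186
160 [146 142 162 346 465 435 387 372 370 316 114  16  15] [45 46 49]
161 [146 144 169 353 492 485 441 423 422 340 109  34  33] [44 45 48]
162 [149 143 171 352 498 501 479 463 453 335  93  51  48] [44 45 48]
163 [151 148 171 356 491 498 499 497 485 321  81  56  63] [45 47 49]
164 [148 148 165 347 468 486 508 515 513 324  67  56  67] [45 46 49]
165 [151 143 155 308 421 450 501 518 508 304  65  78  76] [45 45 47]
166 [145 140 138 206 321 375 462 484 446 248  79 112 120] [53 53 54]
167 [144 142 124 101 179 253 343 382 331 170  93 139 165] [80 78 75]
168 [140 139 133  58  68 114 178 229 201 107 100 152 179] [119 116 108]
169 [139 141 132  64  11  29  57 122 134  79 103 157 181] [151 145 135]
170 [139 140 137  96   9   2   6  62 109  74 102 163 181] [169 162 150]
171 [139 137 139 121  31   8   6  17  61  63 108 165 180] [176 168 156]
172 [138 138 139 131  48  10  10   4  10  36 113 168 179] [177 170 158]
173 [140 139 141 138  66   4   8  13   6  23 117 168 181] [179 171 158]
174 [141 144 139 140  99  25   8  10  11  26 122 167 179] [178 171 159]
175 [128
[... 155 characters left out ...]
0 139 125  54   4   6  38 132 172 181] [177 170 157]
178 [ 10  78 133 145 142 134 102  44   0  43 131 172 183] [176 169 156]
179 [  8  33  91 121 138 134 127  89  18  47 129 173 185] [176 169 156]
180 [ 11   1  32  66 104 123 135 122  62  51 121 166 185] [179 173 160]
181 [ 12  14  14   3  36  72 125 141 118  77 100 133 158] [188 185 171]
182 [ 27  27  43  47  46  14  95 157 163 126 107 104 111] [195 193 179]
183 [ 61  65  68  70  92  81  42 163 173 164 151 120 108] [195 195 180]
184 [ 85  90  87  75  85  98   6 164 176 181 172 155 150] [189 190 176]
185 [100 101  98  86  69  88  21 165 178 177 180 176 176] [185 185 171]
186 [107  99 100  91  76  73  30 167 181 181 180 181 178] [181 182 168]
```

Run:
```python
from h import *
where()
q=cast("side",332,182.5,0);print("dropper base front side-cast",q,body(q))
for z in(.059,.07,.08,.09):
    q=cast("side",320.5,167,z);print(z,q.round(4),body(q))
```

```text
t 3.1833 body [-0.1633 -0.0046  0.0592] tool [ 0.4608 -0.3543  0.0592] F [0.72 0.68 0.16] op 0.01
dropper base front side-cast [ 0.45765903 -0.45935575  0.        ] [-0.2654 -0.0293  0.    ]
0.059 [ 0.4795 -0.4139  0.059 ] [-0.2158 -0.0384  0.059 ]
0.07 [ 0.4703 -0.3879  0.07  ] [-0.1931 -0.0227  0.07  ]
0.08 [ 0.462  -0.3642  0.08  ] [-0.1725 -0.0085  0.08  ]
0.09 [ 0.4538 -0.3405  0.09  ] [-0.1518  0.0058  0.09  ]
```

Call:
carry_out --plan '[{"rot": [0,0,0],"xyz": [0.001,0.01,0.007],"grip": 255},{"rot": [0,0,0],"xyz": [0.002,0.018,0.014],"grip": 255},{"rot": [0,0,0],"xyz": [0.002,0.026,0.014],"grip": 255},{"rot": [0,0,0],"xyz": [0.002,0.034,0.014],"grip": 255},{"rot": [0,0,0],"xyz": [0.002,0.042,0.014],"grip": 255},{"rot": [0,0,0],"xyz": [0.002,0.045,0.014],"grip": 255},{"rot": [0,0,0],"xyz": [0.002,0.045,0.014],"grip": 255}]'

```text
clock: 3.77
tool_pos: [0.47, -0.3085, 0.0435]
eef_rot: [0.13, 0.991, 0.0, 0.0]
contact_force: [1.0, 0.0, -0.1]
opening: 0.007
finger_force: 0.0
```

Run:
```python
from h import *
where()
cv2.imwrite("pics/c4.png",cv2.resize(r.snapshot("side")[150:230,260:360,::-1],(750,600),interpolation=2))
```

```text
t 3.7667 body [-0.1166 -0.0015  0.0435] tool [ 0.47   -0.3085  0.0435] F [ 1.03  0.01 -0.06] op 0.01
```

View pics/c4.png

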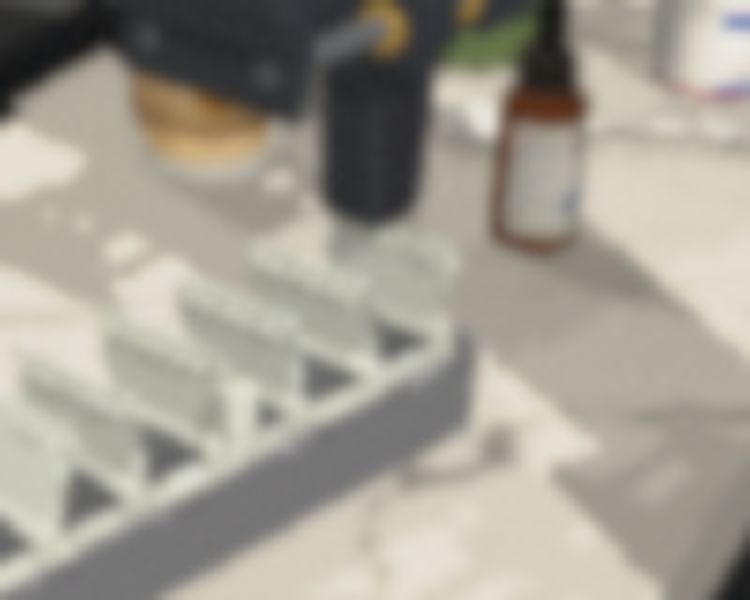

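Lid 1 still stands, with its free edge running (350,240)–(455,260). The visible fingertip bottom at about (370,215) is still behind or above it. So the real tips are higher than the reported TCP, and I'll quantify by how much.

Run:
```python
from h import *
s=where();p=s["tool_pos"]
u=(260+372/7.5-.4,150+217/7.5-.4)
o,dd=ray("side",*u)
# nearest ray point to vertical axis of tool (horizontal)
t=((p-o)[:2]@dd[:2])/(dd[:2]@dd[:2]); q=o+t*dd; print("tip",q,"above TCP",q[2]-p[2],"lat",(q-p)[:2])
im=r.snapshot("top")[195:265,170:370,::-1]; cv2.imwrite("pics/c5.png",cv2.resize(im,(800,280),interpolation=2))
```

```text
t 3.8167 body [-0.1176 -0.0014  0.0435] tool [ 0.4696 -0.3095  0.0435] F [-0.04 -0.22  0.17] op 0.0
tip [ 0.46937962 -0.30954863  0.06746787] above TCP 0.02401439823265649 lat [-2.55009225e-04 -9.82999133e-05]
```

View pics/c5.png

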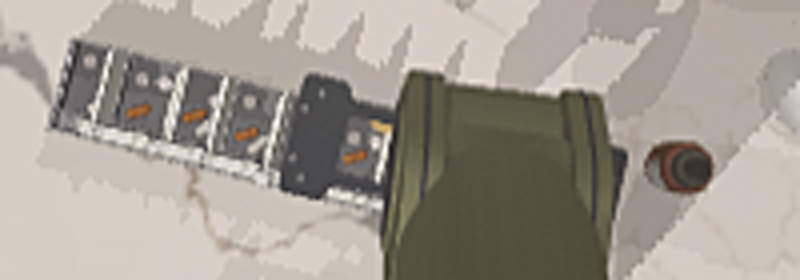

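The visible tip is about 24 mm above the reported TCP, at 67 mm, which just grazes lid 1's edge, so nothing has moved. Working lower would bring the 187 mm gripper body close to the dropper. I'll lift and turn the tool 90° so its narrow side lies along the row.

```bash
python3 -c "
from h import *
print(r.get_state()['q'])"
```

```text
[ 0.6171425   0.86635297 -0.19692155  1.87830178  0.36540324  0.43164034
  1.46136767]
```

Call:
carry_out --plan '[{"rot": [0,0,0],"xyz": [0,-0.01,-0.03],"grip": 255},{"rot": [0,0,0.1],"xyz": [0,-0.02,-0.06],"grip": 255},{"rot": [0,0,0.2],"xyz": [0,-0.03,-0.06],"grip": 255},{"rot": [0,0,0.2],"xyz": [0,-0.038,-0.06],"grip": 255}]'

```text
clock: 4.2
tool_pos: [0.4597, -0.3489, 0.1049]
eef_rot: [0.232, 0.973, -0.001, 0.002]
contact_force: [-0.1, 0.1, 0.4]
opening: 0.005
finger_force: 0.0
```

```bash
python3 -c "
from h import *
where();print(r.get_state()['q'])"
```

```text
t 4.2 body [-0.1583 -0.0022  0.1049] tool [ 0.4597 -0.3489  0.1049] F [-0.08  0.15  0.42] op 0.0
[ 0.68869384  0.77731217 -0.20593773  1.81125292  0.2684107   0.57633785
  1.41748352]
```

Call:
carry_out --plan '[{"rot": [0,0,0.8],"xyz": [0,0,0],"grip": 255},{"rot": [0,0,0.8],"xyz": [0,0,0],"grip": 255},{"rot": [0,0,0.8],"xyz": [0,0,0],"grip": 255},{"rot": [0,0,0.8],"xyz": [0,0,0],"grip": 255},{"rot": [0,0,0.8],"xyz": [0,0,0],"grip": 255},{"rot": [0,0,0.8],"xyz": [0,0,0],"grip": 255},{"rot": [0,0,0.8],"xyz": [0,0,0],"grip": 255},{"rot": [0,0,0.8],"xyz": [0,0,0],"grip": 255}]'

```text
clock: 4.87
tool_pos: [0.4584, -0.3465, 0.1022]
eef_rot: [0.59, 0.807, -0.0, -0.001]
contact_force: [-0.4, -1.6, 0.3]
opening: 0.006
finger_force: 0.0
```

Call:
carry_out --plan '[{"rot": [0,0,0.571],"xyz": [0,0,0],"grip": 255},{"rot": [0,0,0.571],"xyz": [0,0,0],"grip": 255},{"rot": [0,0,0.571],"xyz": [0,0,0],"grip": 255},{"rot": [0,0,0.571],"xyz": [0,0,0],"grip": 255},{"rot": [0,0,0.571],"xyz": [0,0,0],"grip": 255},{"rot": [0,0,0.571],"xyz": [0,0,0],"grip": 255}]'

```text
clock: 5.37
tool_pos: [0.4587, -0.3464, 0.1024]
eef_rot: [0.794, 0.608, -0.001, -0.001]
contact_force: [-0.9, -1.2, 0.4]
opening: 0.004
finger_force: 0.0
```

```bash
python3 -c "
from h import *
s=where();print(s['q']);print(R.from_quat(s['eef_rot']).as_matrix().round(3));print(shift([-.157,-.004,.02]))"
```

```text
t 5.3667 body [-0.1562 -0.0005  0.1024] tool [ 0.4587 -0.3464  0.1024] F [-0.86 -1.24  0.41] op 0.0
[ 0.47414918  0.78583398  0.15946732  1.82541211 -0.21592139  0.54885555
  0.50999088]
[[ 0.26   0.966 -0.002]
 [ 0.966 -0.26   0.   ]
 [ 0.    -0.002 -1.   ]]
[-0.0008  0.0036  0.0824]
```

Call:
carry_out --plan '[{"rot": [0,0,0],"xyz": [0,0.003,0.035],"grip": 255},{"rot": [0,0,0],"xyz": [0,0.003,0.065],"grip": 255},{"rot": [0,0,0],"xyz": [0,0.003,0.072],"grip": 255},{"rot": [0,0,0],"xyz": [0,0.003,0.072],"grip": 255},{"rot": [0,0,0],"xyz": [0,0.003,0.072],"grip": 255}]'

```text
clock: 5.78
tool_pos: [0.4619, -0.3476, 0.0314]
eef_rot: [0.794, 0.608, -0.0, -0.0]
contact_force: [-0.4, -0.4, 0.1]
opening: 0.009
finger_force: 0.0
```

```bash
cat >> h.py <<'E'
def tip():
    s=where();p=np.array(s["tool_pos"]); im=r.snapshot("side").astype(int).sum(2); a=cv2.imread("pics/side0.png").astype(int).sum(2)
    m=((im<190)&(a>250)).astype(np.uint8)
    for z in(.02,.03):
        o=proj("side",p+[0,0,z]); print("proj tip +%g"%z,o.round(1))
    u0=int(round(o[0])); 
    for u in range(u0-10,u0+11,2):
        v=np.where(m[100:230,u])[0]; print(u,v.max()+100 if len(v) else None,end="; ")
    print()
E
python3 - <<'E'
from h import *
tip()
p=r.get_state()["tool_pos"]
for x in(-.009,.009):
  for y in(-.0175,.0175): print(x,y,[proj("side",p+x*d+y*n+[0,0,z]).round(1).tolist() for z in(0,.022)])
E
```

```text
t 5.7833 body [-0.1565 -0.004   0.0314] tool [ 0.4619 -0.3476  0.0314] F [-0.43 -0.37  0.07] op 0.01
proj tip +0.02 [317.4 179.6]
proj tip +0.03 [317.6 176. ]
308 152; 310 140; 312 155; 314 177; 316 177; 318 178; 320 177; 322 176; 324 175; 326 171; 328 162; 
-0.009 -0.0175 [[313.3, 183.3], [313.9, 175.6]]
-0.009 0.0175 [[324.4, 187.4], [325.1, 179.5]]
0.009 -0.0175 [[309.1, 185.4], [309.6, 177.6]]
0.009 0.0175 [[320.1, 189.6], [320.8, 181.6]]
```

Call:
carry_out --plan '[{"rot": [0,0,0],"xyz": [-0.02,0,0],"grip": 255},{"rot": [0,0,0],"xyz": [-0.02,0,0.01],"grip": 255},{"rot": [0,0,0],"xyz": [-0.02,0,0.02],"grip": 255},{"rot": [0,0,0],"xyz": [-0.02,0,0.03],"grip": 255},{"rot": [0,0,0],"xyz": [-0.02,0,0.037],"grip": 255},{"rot": [0,0,0],"xyz": [-0.02,0,0.037],"grip": 255},{"rot": [0,0,0],"xyz": [-0.02,0,0.037],"grip": 255}]'

```text
clock: 6.42
tool_pos: [0.4568, -0.3655, -0.0066]
eef_rot: [0.794, 0.608, -0.0, -0.001]
contact_force: [-0.5, 0.6, -0.4]
opening: 0.003
finger_force: 0.0
```

Call:
carry_out --plan '[{"rot": [0,0,0],"xyz": [0,0,0.002],"grip": 255},{"rot": [0,0,0],"xyz": [0,0,0.004],"grip": 255},{"rot": [0,0,0],"xyz": [0,0,0.004],"grip": 255},{"rot": [0,0,0],"xyz": [0,0,0.004],"grip": 255}]'

```text
clock: 6.75
tool_pos: [0.4571, -0.3666, -0.0097]
eef_rot: [0.794, 0.608, 0.0, 0.0]
contact_force: [-0.1, 0.0, 0.1]
opening: 0.008
finger_force: 0.0
```

Call:
carry_out --plan '[{"rot": [0,0,0],"xyz": [0,0,0.002],"grip": 255},{"rot": [0,0,0],"xyz": [0,0,0.004],"grip": 255},{"rot": [0,0,0],"xyz": [0,0,0.004],"grip": 255},{"rot": [0,0,0],"xyz": [0,0,0.004],"grip": 255}]'

```text
clock: 7.08
tool_pos: [0.4569, -0.3665, -0.014]
eef_rot: [0.794, 0.608, 0.0, -0.0]
contact_force: [0.0, 0.3, 0.3]
opening: 0.008
finger_force: 0.0
```

The reported TCP is already 14 mm below the worktop with no contact force, which confirms the offset. I'll keep feeling for the surface.

Call:
carry_out --plan '[{"rot": [0,0,0],"xyz": [0,0,0.002],"grip": 255},{"rot": [0,0,0],"xyz": [0,0,0.003],"grip": 255},{"rot": [0,0,0],"xyz": [0,0,0.003],"grip": 255},{"rot": [0,0,0],"xyz": [0,0,0.003],"grip": 255}]'

```text
clock: 7.42
tool_pos: [0.4569, -0.3666, -0.017]
eef_rot: [0.794, 0.608, 0.0, -0.0]
contact_force: [-0.1, -0.9, -0.6]
opening: 0.005
finger_force: 0.0
```

Call:
carry_out --plan '[{"rot": [0,0,0],"xyz": [0,0,0.002],"grip": 255},{"rot": [0,0,0],"xyz": [0,0,0.002],"grip": 255},{"rot": [0,0,0],"xyz": [0,0,0.002],"grip": 255}]'

```text
clock: 7.67
tool_pos: [0.4569, -0.3665, -0.019]
eef_rot: [0.794, 0.608, 0.0, -0.0]
contact_force: [0.4, -0.3, -0.6]
opening: 0.006
finger_force: 0.0
```

Call:
carry_out --plan '[{"rot": [0,0,0],"xyz": [0,0,0.002],"grip": 255},{"rot": [0,0,0],"xyz": [0,0,0.002],"grip": 255},{"rot": [0,0,0],"xyz": [0,0,0.002],"grip": 255}]'

```text
clock: 7.92
tool_pos: [0.4569, -0.3665, -0.021]
eef_rot: [0.794, 0.608, -0.0, -0.0]
contact_force: [0.3, 0.0, -0.1]
opening: 0.006
finger_force: 0.0
```

Call:
carry_out --plan '[{"rot": [0,0,0],"xyz": [0,0,0.002],"grip": 255},{"rot": [0,0,0],"xyz": [0,0,0.002],"grip": 255},{"rot": [0,0,0],"xyz": [0,0,0.002],"grip": 255}]'

```text
clock: 8.17
tool_pos: [0.4569, -0.3665, -0.023]
eef_rot: [0.794, 0.608, -0.0, -0.0]
contact_force: [0.0, -0.6, 0.6]
opening: 0.005
finger_force: 0.0
```

Run:
```python
from h import *
tip()
```

```text
t 8.1667 body [-0.1761 -0.0041 -0.023 ] tool [ 0.4569 -0.3665 -0.023 ] F [ 0.02 -0.61  0.65] op 0.0
proj tip +0.02 [320.4 196.3]
proj tip +0.03 [320.6 192.9]
311 171; 313 165; 315 160; 317 179; 319 180; 321 191; 323 193; 325 193; 327 187; 329 169; 331 172;
```

Call:
carry_out --plan '[{"rot": [0,0,0],"xyz": [0,0,0.002],"grip": 255},{"rot": [0,0,0],"xyz": [0,0,0.002],"grip": 255},{"rot": [0,0,0],"xyz": [0,0,0.002],"grip": 255}]'

```text
clock: 8.47
tool_pos: [0.4572, -0.3668, -0.0247]
eef_rot: [0.794, 0.608, 0.0, 0.0]
contact_force: [-0.6, -0.7, 1.6]
opening: 0.003
finger_force: 0.9
```

Call:
carry_out --plan '[{"rot": [0,0,0],"xyz": [0,0,0.002],"grip": 255},{"rot": [0,0,0],"xyz": [0,0,0.002],"grip": 255},{"rot": [0,0,0],"xyz": [0,0,0.002],"grip": 255}]'

```text
clock: 8.72
tool_pos: [0.4571, -0.3668, -0.0248]
eef_rot: [0.794, 0.608, 0.0, 0.0]
contact_force: [-3.0, 3.6, 17.8]
opening: 0.004
finger_force: 9.2
```

Contact is at a reported z of -0.0247, so the real tip is TCP + 24.7 mm. A tip height of 38.5 mm therefore means a reported z of about 0.0138. I'll rise to tip ≈ 43 mm behind lid 1.

Call:
carry_out --plan '[{"rot": [0,0,0],"xyz": [0,0,-0.025],"grip": 255},{"rot": [0,0,0],"xyz": [0,0,-0.045],"grip": 255},{"rot": [0,0,0],"xyz": [0.01,0,-0.045],"grip": 255},{"rot": [0,0,0],"xyz": [0.018,0,-0.045],"grip": 255},{"rot": [0,0,0],"xyz": [0.018,0,-0.045],"grip": 255},{"rot": [0,0,0],"xyz": [0.018,0,-0.045],"grip": 255}]'

```text
clock: 9.22
tool_pos: [0.4615, -0.3475, 0.0171]
eef_rot: [0.793, 0.609, 0.0, -0.001]
contact_force: [-0.2, 0.2, -1.0]
opening: 0.006
finger_force: 0.0
```

Run:
```python
from h import *
where();print(shift([-.09,-.004,.0138]),shift([.128,-.004,.0138]))
```

```text
t 9.2167 body [-0.1565 -0.0036  0.0171] tool [ 0.4615 -0.3475  0.0171] F [-0.24  0.21 -0.99] op 0.01
[0.0665 0.0007 0.0034] [0.2845 0.0017 0.0037]
```

Call:
carry_out --plan '[{"rot": [0,0,0],"xyz": [0.01,0,0],"grip": 255},{"rot": [0,0,0],"xyz": [0.02,0,0],"grip": 255},{"rot": [0,0,0],"xyz": [0.03,0,0.001],"grip": 255},{"rot": [0,0,0],"xyz": [0.038,0,0.002],"grip": 255},{"rot": [0,0,0],"xyz": [0.046,0,0.003],"grip": 255},{"rot": [0,0,0],"xyz": [0.054,0,0.0033],"grip": 255},{"rot": [0,0,0],"xyz": [0.062,0.001,0.0033],"grip": 255},{"rot": [0,0,0],"xyz": [0.065,0.001,0.0033],"grip": 255}]'

```text
clock: 9.88
tool_pos: [0.4803, -0.285, 0.0148]
eef_rot: [0.794, 0.609, 0.0, -0.0]
contact_force: [0.3, -0.3, 0.1]
opening: 0.003
finger_force: 0.2
```

```bash
cat >> h.py <<'E'
def lids():
    im=r.snapshot("side").astype(int);a=cv2.imread("pics/side0.png")[...,::-1].astype(int)
    for i in range(7):
        h=-.1245+.036*i; D=[]
        for z in(.045,.052,.058,.064):
            u=np.round(proj("side",O+(h+.004)*d+.012*n+[0,0,z])).astype(int); D.append(int(np.abs(im[u[1],u[0]]-a[u[1],u[0]]).sum()))
        print("lid",i+1,"change at z45..64:",D)
E
python3 - <<'E'
from h import *
where();lids()
cv2.imwrite("pics/c6.png",cv2.resize(r.snapshot("side")[150:240,230:350,::-1],(800,600),interpolation=2))
E
```

```text
t 9.8833 body [-0.0913 -0.0052  0.0148] tool [ 0.4803 -0.285   0.0148] F [ 0.32 -0.31  0.09] op 0.0
lid 1 change at z45..64: [32, 31, 47, 117]
lid 2 change at z45..64: [74, 255, 297, 312]
lid 3 change at z45..64: [73, 61, 119, 23]
lid 4 change at z45..64: [87, 68, 108, 118]
lid 5 change at z45..64: [12, 16, 21, 91]
lid 6 change at z45..64: [16, 19, 16, 16]
lid 7 change at z45..64: [13, 18, 14, 15]
```

View pics/c6.png

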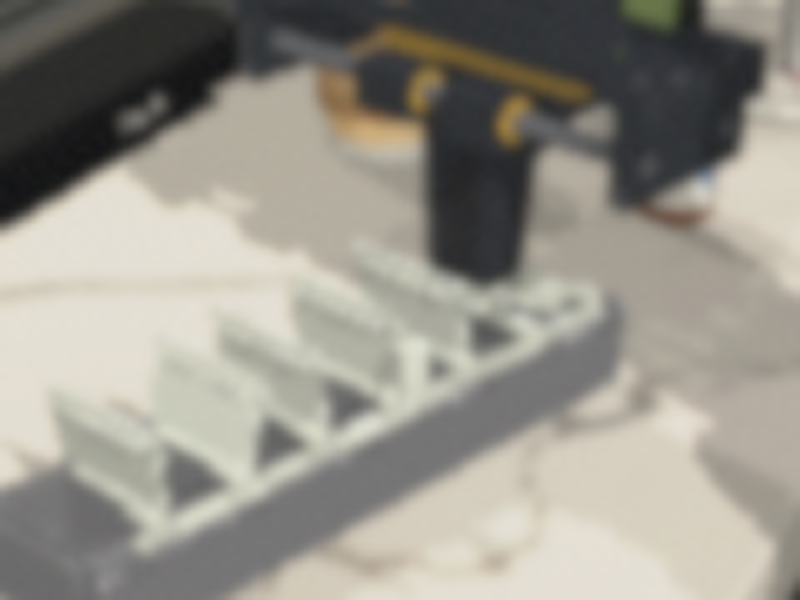

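Lid 1 is flat and lid 2 is being folded by the finger at about (480,270). Lids 3–7 still stand, and the tab is at (412,360). Contact forces are small, so I'll go 1.5 mm lower and continue.

Call:
carry_out --plan '[{"rot": [0,0,0],"xyz": [0,0,0.0015],"grip": 255},{"rot": [0,0,0],"xyz": [0.008,0,0.0015],"grip": 255},{"rot": [0,0,0],"xyz": [0.018,0,0.0015],"grip": 255},{"rot": [0,0,0],"xyz": [0.028,0,0.0015],"grip": 255},{"rot": [0,0,0],"xyz": [0.038,0,0.0015],"grip": 255},{"rot": [0,0,0],"xyz": [0.048,0,0.0015],"grip": 255},{"rot": [0,0,0],"xyz": [0.058,0,0.0015],"grip": 255},{"rot": [0,0,0],"xyz": [0.066,0,0.0015],"grip": 255}]'

```text
clock: 10.65
tool_pos: [0.4973, -0.2211, 0.0133]
eef_rot: [0.794, 0.608, 0.0, -0.0]
contact_force: [-1.0, -1.8, 0.8]
opening: 0.003
finger_force: 0.8
```

Run:
```python
from h import *
where();lids();print(shift([.045,-.004,.0135]))
```

```text
t 10.65 body [-0.0251 -0.0048  0.0133] tool [ 0.4973 -0.2211  0.0133] F [-1.02 -1.81  0.78] op 0.0
lid 1 change at z45..64: [11, 175, 306, 394]
lid 2 change at z45..64: [7, 170, 280, 297]
lid 3 change at z45..64: [17, 33, 31, 115]
lid 4 change at z45..64: [12, 78, 90, 300]
lid 5 change at z45..64: [6, 11, 11, 39]
lid 6 change at z45..64: [10, 13, 10, 9]
lid 7 change at z45..64: [9, 12, 12, 10]
[ 0.0683 -0.0004 -0.0001]
```

Call:
carry_out --plan '[{"rot": [0,0,0],"xyz": [0.01,0,0],"grip": 255},{"rot": [0,0,0],"xyz": [0.02,0,0],"grip": 255},{"rot": [0,0,0],"xyz": [0.03,0,0],"grip": 255},{"rot": [0,0,0],"xyz": [0.04,0,0],"grip": 255},{"rot": [0,0,0],"xyz": [0.05,0,0],"grip": 255},{"rot": [0,0,0],"xyz": [0.058,0,0],"grip": 255},{"rot": [0,0,0],"xyz": [0.062,0,0],"grip": 255},{"rot": [0,0,0],"xyz": [0.062,0,0],"grip": 255}]'

```text
clock: 11.37
tool_pos: [0.5135, -0.1613, 0.0133]
eef_rot: [0.793, 0.609, 0.0, -0.0]
contact_force: [0.1, -0.1, -0.4]
opening: 0.002
finger_force: 0.0
```

Run:
```python
from h import *
where();lids();print(shift([.128,-.004,.0135]))
```

```text
t 11.3667 body [ 0.0368 -0.0046  0.0133] tool [ 0.5135 -0.1613  0.0133] F [ 0.11 -0.07 -0.41] op 0.0
lid 1 change at z45..64: [23, 20, 58, 155]
lid 2 change at z45..64: [109, 126, 196, 226]
lid 3 change at z45..64: [133, 167, 293, 288]
lid 4 change at z45..64: [20, 228, 288, 297]
lid 5 change at z45..64: [71, 55, 150, 59]
lid 6 change at z45..64: [7, 7, 5, 19]
lid 7 change at z45..64: [5, 8, 7, 21]
[ 0.0924 -0.0003 -0.0001]
```

Call:
carry_out --plan '[{"rot": [0,0,0],"xyz": [0.01,0,0],"grip": 255},{"rot": [0,0,0],"xyz": [0.02,0,0],"grip": 255},{"rot": [0,0,0],"xyz": [0.03,0,0],"grip": 255},{"rot": [0,0,0],"xyz": [0.04,0,0],"grip": 255},{"rot": [0,0,0],"xyz": [0.05,0,0],"grip": 255},{"rot": [0,0,0],"xyz": [0.06,0,0],"grip": 255},{"rot": [0,0,0],"xyz": [0.07,0,0],"grip": 255},{"rot": [0,0,0],"xyz": [0.078,0,0],"grip": 255}]'

```text
clock: 12.08
tool_pos: [0.5337, -0.0859, 0.0133]
eef_rot: [0.794, 0.608, 0.0, -0.0]
contact_force: [0.2, 0.4, 0.1]
opening: 0.007
finger_force: 0.0
```

Call:
carry_out --plan '[{"rot": [0,0,0],"xyz": [0.006,0,0],"grip": 255},{"rot": [0,0,0],"xyz": [0.01,0,0.0005],"grip": 255},{"rot": [0,0,0],"xyz": [0.01,0,0.0005],"grip": 255},{"rot": [0,0,0],"xyz": [0.01,0,0.0005],"grip": 255},{"rot": [0,0,0],"xyz": [0.01,0,-0.03],"grip": 255},{"rot": [0,0,0],"xyz": [0.01,0.03,-0.06],"grip": 255},{"rot": [0,0,0],"xyz": [0.01,0.06,-0.08],"grip": 255},{"rot": [0,0,0],"xyz": [0.01,0.06,-0.08],"grip": 255}]'

```text
clock: 12.75
tool_pos: [0.6032, -0.0976, 0.0986]
eef_rot: [0.794, 0.607, 0.005, 0.007]
contact_force: [2.0, -0.9, 0.6]
opening: 0.005
finger_force: 0.0
```

Run:
```python
from h import *
where();lids()
im=r.snapshot("side");tp=r.snapshot("top");a=cv2.imread("pics/side0.png")[...,::-1];b=cv2.imread("pics/top0.png")[...,::-1]
for i in range(7):
    h=-.1245+.036*i
    print(i+1,[tp[tuple(np.round(proj("top",O+(h+x)*d+y*n+[0,0,.035])).astype(int)[::-1])].tolist() for x,y in((.01,-.01),(.017,0),(.024,.01))],
      [im[tuple(np.round(proj("side",O+(h+x)*d+y*n+[0,0,.035])).astype(int)[::-1])].tolist() for x,y in((.017,0),)])
# whiteness profile rising edge in side view: free-edge row position per lid along y=0
c=proj("side",O+.033*n+[0,0,.058]);print("tab nominal px",c)
# displacement of organiser body: edge points
D=np.abs(tp.astype(int)-b).sum(2)
for nme,u in(("tumbler",(152,155)),("dropper",(340,237)),("jar",(345,180))):print(nme,D[u[1]-12:u[1]+12,u[0]-12:u[0]+12].mean())
```

```text
t 12.75 body [ 0.1219 -0.0745  0.0986] tool [ 0.6032 -0.0976  0.0986] F [ 1.97 -0.88  0.57] op 0.01
lid 1 change at z45..64: [50, 44, 58, 80]
lid 2 change at z45..64: [39, 45, 35, 9]
lid 3 change at z45..64: [168, 174, 68, 29]
lid 4 change at z45..64: [136, 143, 80, 60]
lid 5 change at z45..64: [87, 79, 18, 68]
lid 6 change at z45..64: [24, 34, 39, 8]
lid 7 change at z45..64: [123, 75, 24, 76]
1 [[183, 180, 172], [184, 181, 172], [184, 180, 171]] [[159, 160, 147]]
2 [[213, 210, 201], [214, 211, 202], [214, 211, 202]] [[207, 209, 192]]
3 [[207, 204, 196], [208, 205, 196], [216, 213, 204]] [[197, 198, 182]]
4 [[208, 205, 195], [208, 205, 196], [210, 207, 198]] [[198, 200, 184]]
5 [[214, 211, 202], [216, 212, 204], [215, 213, 203]] [[206, 207, 190]]
6 [[215, 213, 203], [215, 212, 204], [217, 213, 204]] [[208, 209, 192]]
7 [[216, 213, 205], [216, 214, 205], [66, 65, 71]] [[208, 209, 193]]
tab nominal px [288.00818274 202.53718023]
tumbler 262.4236111111111
dropper 26.37152777777778
jar 40.861111111111114
```

All lid cells now read white, so they are shut. Next I'll fix the tab's position along the row by intersecting the side ray with the vertical plane at body y = 33 mm.

Run:
```python
from h import *
for u,v in((230+412/6.667-.4,150+341/6.667-.4),(230+412/6.667-.4,150+360/6.667-.4),(215+462/6-.4,170+205/6-.4),(215+385/5-.4,130+365/5-.4)):
    o,e=ray("side",u,v); t=(.033-(o-O)@n)/(e@n); print(u,v,body(o+t*e))
im=r.snapshot("side").astype(int).sum(2); print("cols 280..300"); 
for v in range(196,214):print(v,im[v,280:302])
where();print(shift([-.04,.033,.06]))
```

```text
291.3969101544923 200.7474426278686 [-0.0113  0.033   0.0582]
291.3969101544923 203.59730013499325 [-0.0118  0.033   0.051 ]
291.6 203.76666666666665 [-0.0125  0.033   0.0503]
291.6 202.6 [-0.0123  0.033   0.0532]
cols 280..300
196 [608 605 608 600 561 493 450 464 507 543 566 577 583 589 597 603 607 608
 607 598 583 558]
197 [603 597 597 597 556 490 430 410 425 464 500 534 551 565 580 594 601 606
 607 609 603 596]
198 [595 590 591 586 564 528 491 457 437 431 439 460 483 512 543 572 589 601
 606 610 609 608]
199 [584 584 583 579 572 562 548 529 514 495 462 440 439 450 469 507 549 580
 603 609 604 607]
200 [579 580 576 575 575 573 569 565 562 549 531 524 507 476 437 430 467 522
 567 584 583 589]
201 [557 571 577 580 574 577 574 577 573 570 584 604 599 568 500 439 433 467
 506 521 524 540]
202 [496 532 563 573 574 573 572 574 565 563 589 624 629 606 557 513 491 497
 511 505 486 480]
203 [431 458 501 537 550 558 556 552 543 539 573 613 620 612 587 558 540 545
 561 555 526 493]
204 [436 417 430 459 487 505 503 502 501 508 556 599 613 609 587 545 518 528
 559 576 572 555]
205 [502 465 442 
[... 263 characters left out ...]
451]
208 [587 589 595 595 578 557 529 527 534 531 547 582 588 567 545 546 546 524
 493 457 424 387]
209 [598 603 603 596 579 559 543 564 586 570 564 586 582 565 545 529 508 481
 457 411 375 353]
210 [608 606 600 591 566 540 518 544 574 575 574 585 566 532 501 467 435 413
 400 373 350 341]
211 [592 587 581 561 538 529 512 530 561 569 568 559 521 468 430 396 368 358
 352 346 337 336]
212 [521 526 543 549 551 569 565 558 558 553 529 497 445 397 365 349 339 339
 339 337 337 337]
213 [455 472 529 582 604 613 602 569 534 498 456 414 374 349 340 338 335 336
 337 337 339 336]
t 12.95 body [ 0.1225 -0.0626  0.0925] tool [ 0.5919 -0.0939  0.0925] F [-0.71 -0.6  -1.  ] op 0.01
[-0.1623 -0.0957  0.0328]
```

The tab's bright face is at columns 290–294, rows 201–211. That puts it at body x ≈ -0.0115, y 0.033, top 58 mm, which is consistent. I'll go behind it.

Call:
carry_out --plan '[{"rot": [0,0,0],"xyz": [-0.164,-0.095,0.03],"grip": 255},{"rot": [0,0,0],"xyz": [-0.164,-0.095,0.03],"grip": 255},{"rot": [0,0,0],"xyz": [-0.164,-0.095,0.03],"grip": 255},{"rot": [0,0,0],"xyz": [-0.164,-0.095,0.03],"grip": 255},{"rot": [0,0,0],"xyz": [-0.164,-0.095,0.03],"grip": 255},{"rot": [0,0,0],"xyz": [-0.164,-0.095,0.03],"grip": 255},{"rot": [0,0,0],"xyz": [-0.164,-0.095,0.03],"grip": 255}]'

```text
clock: 13.53
tool_pos: [0.4562, -0.228, 0.0626]
eef_rot: [0.795, 0.606, -0.001, -0.002]
contact_force: [0.1, 0.5, -0.2]
opening: 0.002
finger_force: 0.0
```

Run:
```python
from h import *
s=where();print(shift([-.043,.033,.0233]),s["eef_rot"])
```

```text
t 13.5333 body [-0.0426  0.033   0.0626] tool [ 0.4562 -0.228   0.0626] F [ 0.13  0.53 -0.16] op 0.0
[-0.0004  0.0002  0.0393] [ 0.79524992  0.60627812 -0.00109322 -0.00179147]
```

Call:
carry_out --plan '[{"rot": [0,0,0],"xyz": [0,0,0.02],"grip": 255},{"rot": [0,0,0],"xyz": [0,0,0.032],"grip": 255},{"rot": [0,0,0],"xyz": [0,0,0.039],"grip": 255},{"rot": [0,0,0],"xyz": [0,0,0.039],"grip": 255},{"rot": [0,0,0],"xyz": [0.006,0,0.039],"grip": 255},{"rot": [0,0,0],"xyz": [0.012,0,0.039],"grip": 255},{"rot": [0,0,0],"xyz": [0.014,0,0.039],"grip": 255},{"rot": [0,0,0],"xyz": [0.014,0,0.039],"grip": 255}]'

```text
clock: 14.2
tool_pos: [0.4638, -0.2126, 0.0249]
eef_rot: [0.793, 0.609, 0.0, 0.0]
contact_force: [-0.5, -0.7, -0.0]
opening: 0.004
finger_force: 0.0
```

Run:
```python
from h import *
s=where();print(np.dot(s["contact_force"],d))
```

```text
t 14.2 body [-0.0258  0.0297  0.0249] tool [ 0.4638 -0.2126  0.0249] F [-0.49 -0.69 -0.04] op 0.0
-0.791739263972715
```

Call:
carry_out --plan '[{"rot": [0,0,0],"xyz": [0.003,-0.003,0.001],"grip": 255},{"rot": [0,0,0],"xyz": [0.006,-0.003,0.001],"grip": 255},{"rot": [0,0,0],"xyz": [0.009,-0.003,0.001],"grip": 255},{"rot": [0,0,0],"xyz": [0.011,-0.003,0.001],"grip": 255},{"rot": [0,0,0],"xyz": [0.013,-0.003,0.001],"grip": 255},{"rot": [0,0,0],"xyz": [0.014,-0.003,0.001],"grip": 255},{"rot": [0,0,0],"xyz": [0.014,-0.003,0.001],"grip": 255}]'

```text
clock: 14.78
tool_pos: [0.4639, -0.1992, 0.0234]
eef_rot: [0.794, 0.608, 0.0, -0.0]
contact_force: [-0.7, 0.5, 0.3]
opening: 0.002
finger_force: 0.0
```

Run:
```python
from h import *
s=where();print(np.dot(s["contact_force"],d))
```

```text
t 14.7833 body [-0.0128  0.0332  0.0234] tool [ 0.4639 -0.1992  0.0234] F [-0.69  0.48  0.33] op 0.0
0.2802637216968782
```

Call:
carry_out --plan '[{"rot": [0,0,0],"xyz": [0.0015,0,0],"grip": 255},{"rot": [0,0,0],"xyz": [0.003,0,0],"grip": 255},{"rot": [0,0,0],"xyz": [0.004,0,0],"grip": 255},{"rot": [0,0,0],"xyz": [0.004,0,0],"grip": 255}]'

```text
clock: 15.12
tool_pos: [0.4646, -0.1967, 0.0234]
eef_rot: [0.794, 0.607, -0.0, 0.001]
contact_force: [-1.1, -3.8, 0.4]
opening: 0.0
finger_force: 1.9
```

Call:
carry_out --plan '[{"rot": [0,0,0],"xyz": [0.0015,0,0],"grip": 255},{"rot": [0,0,0],"xyz": [0.0025,0,0],"grip": 255},{"rot": [0,0,0],"xyz": [0.0025,0,0],"grip": 255}]'

```text
clock: 15.37
tool_pos: [0.4655, -0.1934, 0.0234]
eef_rot: [0.794, 0.608, -0.0, 0.0]
contact_force: [-0.8, -4.4, -0.9]
opening: 0.004
finger_force: 2.0
```

Run:
```python
from h import *
s=where();print(np.dot(s["contact_force"],d))
```

```text
t 15.3667 body [-0.0068  0.0332  0.0234] tool [ 0.4655 -0.1934  0.0234] F [-0.81 -4.41 -0.95] op 0.0
-4.467865482252638
```

The force stays near 4.5 N while moving, so the bar may be home with the organiser starting to creep. I'll measure the organiser's shift and the tab travel from the images.

Run:
```python
from h import *
a=cv2.imread("pics/side0.png",0).astype(np.float32);im=r.snapshot("side");g=cv2.cvtColor(im,cv2.COLOR_RGB2GRAY).astype(np.float32)
sl=np.s_[222:254,224:256]
w=cv2.createHanningWindow((32,32),cv2.CV_32F);print("left end px shift",cv2.phaseCorrelate(a[sl],g[sl],w))
e=O+.129*d+.037*n; print("px per mm along d",(proj("side",e+.01*d)-proj("side",e))/10)
print("control (counter)",cv2.phaseCorrelate(a[270:302,224:256],g[270:302,224:256],w))
c=im.astype(int).sum(2)
for v in range(200,216,2):print(v,c[v,270:302])
print(proj("side",O+.0065*d+.033*n+[0,0,.058]))
```

```text
left end px shift ((-0.05926688348858278, 0.9490853310636282), 0.7684935522265732)
px per mm along d [-0.36751371  0.20947692]
control (counter) ((0.11960032996296555, 0.02207985292918302), 0.912849367596209)
200 [515 518 514 520 522 502 486 486 486 486 481 452 370 258 176 148 139 139
 137 140 146 151 147 158 159 151 146 170 276 388 443 459]
202 [540 545 541 515 475 437 405 407 426 456 466 453 396 304 268 302 311 278
 214 162 148 149 153 153 155 147 142 167 263 353 391 406]
204 [619 625 620 613 597 580 543 477 416 382 377 392 395 413 498 576 600 548
 415 257 167 157 158 163 161 163 176 211 265 319 360 387]
206 [631 631 633 632 633 632 629 620 597 545 471 408 379 416 518 595 626 577
 441 277 183 178 207 244 275 306 338 381 411 428 435 444]
208 [590 612 624 628 624 625 624 624 615 583 519 466 445 464 532 593 613 568
 463 340 297 329 379 412 414 417 424 429 434 418 400 396]
210 [446 470 502 530 551 562 571 577 574 560 527 514 503 505 543 592 609 577
 518 488 503 523 508 468 428 395 378 376 365 361 354 352]
212 [545 505 465 435 423 435 464 503 535 541 532 549 572 572 576 592 599 577
 542 537 529 502 457 408 373 358 351 350 348 350 349 350]
214 [586 578 572 558 534 507 459 413 424 459 497 542 570 577 576 570 538 499
 443 407 392 371 361 356 353 353 349 349 348 349 348 350]
[286.04013004 203.52964515]
```

Tab travel is about 20 mm in the image and the organiser crept about 3 mm. The bar has therefore gone about 17–18 mm and sits against its stop. I'll back off and lift clear.

Call:
carry_out --plan '[{"rot": [0,0,0],"xyz": [-0.006,0,0],"grip": 255},{"rot": [0,0,0],"xyz": [-0.014,0,0],"grip": 255},{"rot": [0,0,0],"xyz": [-0.014,0,-0.03],"grip": 255},{"rot": [0,0,0],"xyz": [-0.014,0,-0.07],"grip": 255},{"rot": [0,0,0],"xyz": [-0.014,0,-0.11],"grip": 255},{"rot": [0,0,0],"xyz": [-0.014,-0.04,-0.14],"grip": 255},{"rot": [0,0,0],"xyz": [0.02,-0.08,-0.14],"grip": 255},{"rot": [0,0,0],"xyz": [0.05,-0.08,-0.14],"grip": 255}]'

```text
clock: 16.08
tool_pos: [0.3968, -0.1264, 0.1652]
eef_rot: [0.797, 0.604, -0.0, -0.0]
contact_force: [0.6, 1.1, -0.4]
opening: 0.005
finger_force: 0.0
```

Call:
carry_out --plan '[{"rot": [0,0,0],"xyz": [0.04,0,0],"grip": 255},{"rot": [0,0,0],"xyz": [0.08,0,0],"grip": 255},{"rot": [0,0,0],"xyz": [0.12,0,0],"grip": 255},{"rot": [0,0,0],"xyz": [0.16,0,0],"grip": 255},{"rot": [0,0,0],"xyz": [0.2,0,0],"grip": 255},{"rot": [0,0,0],"xyz": [0.24,0,0],"grip": 255},{"rot": [0,0,0],"xyz": [0.24,0,0],"grip": 255},{"rot": [0,0,0],"xyz": [0.24,0,0],"grip": 255}]'

```text
clock: 16.75
tool_pos: [0.4639, 0.1106, 0.163]
eef_rot: [0.792, 0.611, 0.0, -0.001]
contact_force: [1.0, -0.7, 0.6]
opening: 0.006
finger_force: 0.0
```

Run:
```python
from h import *
where()
im=r.snapshot("side");tp=r.snapshot("top");b=cv2.imread("pics/top0.png")[...,::-1]
g=tp.astype(int).sum(2)
# brightness along row centre line in top view, and along side view line z=.055 (anything standing?)
print("top cells",[int(g[tuple(np.round(proj("top",O+(-.1245+.036*i+.017)*d+[0,0,.035])).astype(int)[::-1])]) for i in range(7)])
D=np.abs(tp.astype(int)-b).sum(2)
for k,u in(("tumbler",(152,155)),("dropper",(340,237)),("jar",(345,180))):print(k,D[u[1]-12:u[1]+12,u[0]-12:u[0]+12].mean().round(1))
# side: profile of each column along the white lids: dark gaps would show open cells
s=im.astype(int).sum(2)
for y in(-.015,0,.015):print(y,[int(s[tuple(np.round(proj("side",O+x*d+y*n+[0,0,.036])).astype(int)[::-1])]) for x in np.arange(-.12,.13,.006)])
c=s[204:212:2,276:298];print(c)
```

```text
t 16.75 body [0.2861 0.1148 0.163 ] tool [0.4639 0.1106 0.163 ] F [ 0.99 -0.73  0.6 ] op 0.01
top cells [490, 507, 581, 583, 585, 567, 567]
tumbler 26.3
dropper 2.2
jar 2.5
-0.015 [496, 485, 478, 478, 475, 421, 378, 423, 529, 597, 619, 495, 459, 537, 609, 621, 611, 484, 465, 530, 615, 622, 623, 529, 474, 573, 616, 620, 620, 574, 435, 560, 615, 622, 618, 572, 445, 569, 623, 624, 622, 541]
0 [494, 483, 474, 475, 478, 430, 375, 395, 516, 606, 612, 505, 462, 536, 611, 624, 615, 530, 447, 540, 609, 620, 615, 541, 436, 572, 614, 612, 588, 503, 422, 549, 592, 592, 593, 553, 439, 587, 601, 599, 607, 594]
0.015 [496, 483, 478, 477, 471, 429, 374, 421, 484, 579, 612, 537, 459, 499, 612, 618, 597, 601, 584, 490, 503, 577, 615, 569, 423, 540, 605, 602, 572, 542, 395, 513, 585, 591, 586, 551, 405, 588, 593, 597, 578, 557]
[[544 506 461 442 453 493 530 563 609 641 650 636 613 612 618 623 624 622
  614 592 554 514]
 [619 609 596 565 507 446 419 454 533 595 618 601 571 570 582 603 617 627
  618 585 557 565]
 [621 621 617 600 548 498 479 490 531 579 598 571 513 473 470 506 534 555
  571 573 573 560]
 [608 615 615 603 577 560 551 537 549 581 594 574 539 530 549 561 544 507
  479 451 425 403]]
```

```bash
python3 -c "
from plant import r
print(r.finish_job())"
```

```text
the job is handed in; nothing more can be done
None
```

All seven lids are folded shut in order and the locking bar is pushed up to its stop, with the organiser shifted only about 3 mm; the job is handed in, but the interface gave no verdict.

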